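# Fold the tortilla press shut

## Task

The tortilla press was left open on the table. Fold it shut so that it can be put away: first push its round top plate over and lower it without slamming until it lies flat on the base plate, then push the lever up and over until it lies all the way down on top of the closed plate. Only push with the fingers: do not squeeze, lift, tip or shove the press about, and leave the tin, the pepper shaker and the spice jar behind it where they stand.

Things in the scene. Friction and masses are not known exactly. Their poses are not given: they have to be found in the camera images.
- press: Cast aluminium tortilla press, loose on rubber feet, 2.8 kg (slides if pushed hard). Origin: centre of its underside, z up. Base plate 190 mm across, top at 22 mm. Local +x points from the centre to the plate hinge pin (112 mm off, 30 mm above the table), local -x to the lever pivot pin (112 mm off, 48 mm up); both pins run along local y, in lugs that reach 30 mm either side.
- plate (a joint): Hinge of the round top plate (190 mm across, 13 mm thick; on its outer face an 18 mm wide spine rises to 14 mm above the hinge's plane, and a boss 42 mm across, centred 176 mm from the hinge, to 24 mm). 0 = flat on the base plate, 1.57 = straight up over its hinge, 1.92 = stop, leaning outward, away from the lever. Stiff (0.6 N m): stays where it is left. Starts at 1.65 to 1.88.
- plate_rim (a point): The point of the top plate's rim farthest from its hinge, 207 mm from the hinge pin, mid-thickness: the top of the plate while open, and the side next to the lever when shut. Axes as the plate: its z is the outward normal of the plate's outer face, which looks up when shut.
- lever (a joint): Pivot of the lever, a round bar 15 to 19 mm thick. 0 = lying on the shut plate, pointing to the plate hinge, crest about 80 mm above the table; 1.57 = straight up; 2.45 = stop, leaning outward, away from the plate. Stiff (0.4 N m): stays where it is left. Starts at 1.95 to 2.35.
- lever_end (a point): Centre of the 23 mm ball at the free end of the lever, 213 mm along it from the pivot and 22 mm to its outer side (the side that is on top when shut).
- tin_tall: Bystander: food tin, 75 mm across and 110 mm high, standing behind the press. Origin at the centre of its underside.
- pepper: Bystander: clear pepper shaker, 44 mm across and 90 mm high, standing behind the press. Origin at the centre of its underside.
- spice_jar: Bystander: spice jar with a screw lid, 41 mm across and 105 mm high, standing behind the press. Origin at the centre of its underside.

How it is judged:
By the outcome, as a careful person would: the job done as asked, in the order asked, and still so for the second after the job is handed in, with the robot touching nothing.
It also fails if it takes over 70 s, if anything falls off the work surface, if the arm or the gripper's body presses on something with over 40 N, if the wrist force passes 120 N, or if a joint passes its speed limit or range.

## Robot

A 7-joint arm with a two-finger parallel gripper is mounted at the origin on a cart in front of the work surface, level with it; the furniture and walls round the work are solid. World frame = base frame: x ahead of the robot, y to its left, z up, the work surface at z = 0. Lengths are in m, angles in rad, forces in N, time in s.
With the tool pointing down it reaches from about 0.425 to 0.975 m from the base axis. Payload 16.7 kg.
Tool frame: the origin (TCP) lies between the finger pads; the fingertips stand 11 mm ahead of it and the grasp point (between the pads) lies 8 mm behind it; z points along the fingers, y is the line along which they close (so a half turn about z gives the same grasp; the last joint's range is limited). The gripper opens to 85 mm and grips with 20 to 120 N. Pads are 22 mm wide; open, the fingers measure 114 mm over their backs; the gripper's body (76 mm by 85 mm) begins 54 mm behind the grasp point. The pads swing forward as they close: fully open they stand 13 mm farther back than shut.
Start: joints at [-1.308, 0.426, 0.074, 1.606, -0.034, 1.111, -0.067], TCP at [0.271, 0.618, 0.242] pointing down, gripper open.
Joint ranges: [-2.85, 2.85], [-0.5, 2.14], [-1.23, 1.37], [0.21, 2.46], [-1.02, 4.16], [0.16, 2.05], [-2.73, 2.73]. Speed limits (rad/s): [1.89, 1.89, 2.39, 2.39, 3.01, 3.01, 3.01].

## Interface

Orientations are given as a 3x3 rotation matrix whose columns are the frame's x, y, z axes.
In Python, from rig import sensors, optics, robot gives the robot as it stands.
- The arm moves only by the tool servo_tool, never from a script. Its argument "moves" is a list of rows, each a list of 2 entries, a list of its own where there are three numbers: the shift along the tool's x, y, z in cm, then the turn, a rotation vector about the tool's x, y, z in degrees. A call has 1 to 8 rows; each row is the pose to reach, as a shift and turn from the pose commanded when the call began, along the tool's axes at that moment; what a row does not reach only later rows make up. A row lasts 1/10 s, in which the tool goes at most 50 mm and 8.59 degrees, less where a joint would pass 70% of its speed; a pose out of reach is approached as far as the arm can. A call with a gripper value outside its range is refused whole. "gripper" is the finger opening in cm, from 0 to 8.54, set as the call begins (left out, the last holds). The fingers move at their own pace and stop on an object; the grip force is fixed at half the most. Time passes only in rows, so rows that repeat a pose let the fingers close. It gives the time, the measured TCP pose, the force, the opening and the grip force at its end, in the units of the state.
- sensors.state(): the state, without advancing time (a new reading comes with each control period).
- optics.read_camera(name): name is "scene" or "top" or "wrist"; returns (picture, depth): 400x640x3 uint8, red, green, blue; 400x640 float32, m along the optical axis (not along the pixel's ray), 0 where there is no reading.
- optics.get_calibration(name): a dict with "fx", "fy", "cx", "cy" (pixels), "D" ([k1, k2, p1, p2, k3] as OpenCV has them; the pictures are not rectified), "camera_from_world" (4x4, takes a point from world to camera coordinates); the wrist camera has in their place "hand_eye" (4x4, takes a point from camera to tool coordinates, whose origin is the TCP and whose axes are the flange's). Camera axes: x right, y down, z forward; pixel columns grow to the right and rows downward; lengths in m; the calibration is good to about 2 mm. A picture is of the moment at which its call begins: read the wrist's pose just before it. get_calibration takes no time and is no camera call.
- robot.job_done(): hands the job in; it is judged then, once.
The state is a dict: "time": time; "qpos": joint angles; "joint_vel": joint speeds; "joint_efforts": joint torques, N m; "tcp_pos": TCP position; "ee_rot": TCP orientation; "ft_force": force on the tool from outside, world axes, zero at the start; "wrist_torque": the same for the moment, N m; "width": opening from 0.0 (shut) to 1.0 (fully open); "grip_force": force on a finger pad.
Only numpy, scipy, OpenCV 4.12 (cv2) and the standard library are available. Lean on these libraries where they do the work, as an engineer would, in place of code of your own. Each camera call takes 0.05 s, during which the arm holds its last target. There are 200 camera calls.

## Working session

There is one attempt and no reset: what is moved stays moved. The work goes in short steps, Python scripts to look and compute and a tool call to move; the robot and the scene stay as the last step left them, time stands still between calls to the robot, and variables do not carry over. Pictures are saved under pics/ and viewed, at most 10 in all, crops included, and the job is handed in when it is done.

Besides the shell and the picture viewer there is one more tool, called after "Emit:" as a command line: name --argument value ..., lists and objects as JSON in quotes. servo_tool: Moves the arm, as the interface text tells. Its arguments: {"type":"object","properties":{"moves":{"type":"array","items":{"type":"array"}},"gripper":{"type":"number"}},"required":["moves"]}

```bash
mkdir -p pics; ls; cat > h.py <<'E'
import numpy as np, cv2
from rig import sensors, optics, robot
def cloud(name):
    img,d=optics.read_camera(name); c=optics.get_calibration(name)
    h,w=d.shape; u,v=np.meshgrid(np.arange(w),np.arange(h))
    K=np.array([[c['fx'],0,c['cx']],[0,c['fy'],c['cy']],[0,0,1]])
    p=cv2.undistortPoints(np.stack([u,v],-1).reshape(-1,1,2).astype(np.float64),K,np.array(c['D'])).reshape(h,w,2)
    P=np.concatenate([p*d[...,None],d[...,None]],-1)
    T=np.linalg.inv(np.array(c['camera_from_world'])) 
    W=P@T[:3,:3].T+T[:3,3]; W[d<=0]=np.nan
    return img,W
E
python3 - <<'E'
from h import *
for n in('scene','top'):
    i,W=cloud(n); cv2.imwrite(f'pics/{n}0.png',i[...,::-1]); np.save(f'{n}0.npy',W)
s=sensors.state(); print(s)
for n in('scene','top'): print(np.linalg.inv(np.array(optics.get_calibration(n)['camera_from_world'])).round(3))
E
```

```text
pics
{'time': 0.1, 'qpos': array([-1.30751084,  0.42669731,  0.07385064,  1.60654859, -0.03409869,
        1.11081672, -0.06706644]), 'joint_vel': array([-0.00258668,  0.00081012,  0.00157342, -0.00202677,  0.00191371,
        0.00044722, -0.00024576]), 'joint_efforts': array([ 8.21420486e-03, -9.51525450e+01,  3.77136737e+00, -4.64412117e+01,
        1.96241378e-02,  6.33789707e-03,  8.27490294e-05]), 'tcp_pos': array([0.27066071, 0.61795944, 0.24165951]), 'ee_rot': array([[-9.16008767e-01,  4.01158044e-01, -4.04365026e-04],
       [ 4.01158238e-01,  9.16008060e-01, -1.14118127e-03],
       [-8.73924227e-05, -1.20754641e-03, -9.99999267e-01]]), 'ft_force': array([-0.75677443,  0.3887209 ,  0.13833611]), 'wrist_torque': array([-0.0586198 , -0.00162091, -0.05855372]), 'grip_force': 0.0, 'width': 0.9995951110231689}
[[ 0.898 -0.253  0.361  0.298]
 [-0.441 -0.522  0.73  -0.639]
 [ 0.003 -0.814 -0.58   0.559]
 [ 0.     0.     0.     1.   ]]
[[-0.021 -0.995  0.097  0.505]
 [-1.     0.02  -0.011 -0.006]
 [ 0.009 -0.097 -0.995  1.258]
 [ 0.     0.     0.     1.   ]]
```

View pics/scene0.png

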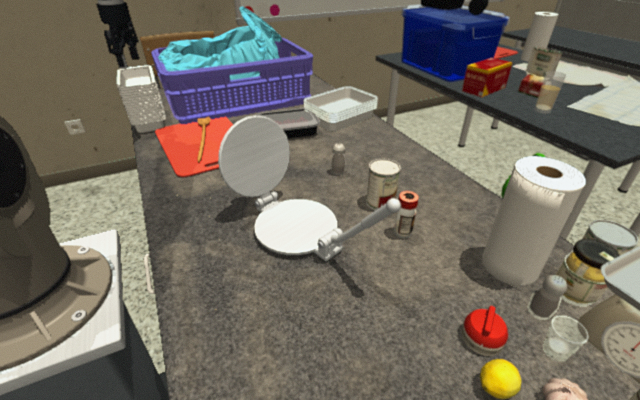

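View pics/top0.png

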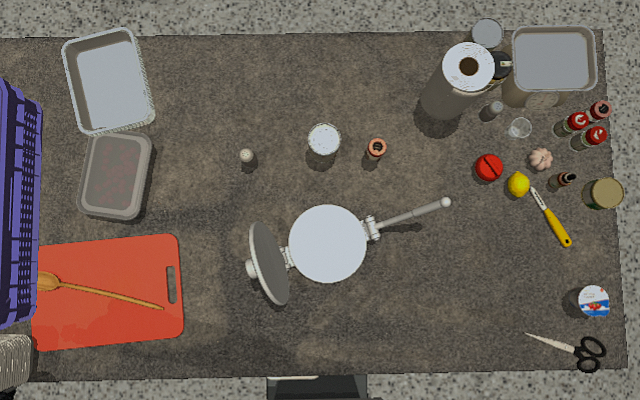

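The scene view shows the open plate at (254,156), base at (296,227) and lever ball at (394,206). In the top view, the base is at (328,244), the plate is near (268,263) on the robot's left, and the lever ball is at (445,202) on the right. The tin, jar and pepper stand farther out.

```bash
python3 - <<'E'
from h import *
T=np.load('top0.npy'); img=cv2.imread('pics/top0.png')
m=(T[...,2]>.012)&(T[...,2]<.032)&(img.min(2)>150)
m[:, :285]=0; m[:,372:]=0; m[:200]=0; m[290:]=0
c,_=cv2.findContours(m.astype(np.uint8),0,1); c=max(c,key=cv2.contourArea)
P=np.array([T[v,u] for (u,v) in c[:,0]]); 
H=cv2.convexHull((P[:,:2]*1e4).astype(np.float32)); e=cv2.fitEllipse(H); print('ellipse',e)
print('z med',np.median(T[...,2][m]), 'centroid',T[m].mean(0))
for n,b in(('ball',(434,192,456,213)),):
    x0,y0,x1,y1=b; R=T[y0:y1,x0:x1]; q=R[R[...,2]>.08]; print(n,q.mean(0),q.min(0),q.max(0),len(q))
R=T[190:260,362:456].reshape(-1,3);q=R[R[:,2]>.03]
for a in range(0,len(q),60): pass
# plate
R=T[210:312,240:292].reshape(-1,3); q=R[R[:,2]>.06]; print('plate top',len(q),q.min(0),q.max(0))
S=np.load('scene0.npy');R=S[110:200,215:295].reshape(-1,3); q=R[(R[:,2]>.05)&(R[:,2]<.28)&(R[:,0]<.8)&(R[:,1]<.4)]
c0=q.mean(0);n=np.linalg.svd(q-c0,full_matrices=False)[2][2];q=q[abs((q-c0)@n)<.004];c0=q.mean(0);U,sv,V=np.linalg.svd(q-c0,full_matrices=False);print('plate plane',len(q),c0,V[2],sv/np.sqrt(len(q)),q[q[:,2].argmax()])
R=S[195:222,375:410].reshape(-1,3);q=R[(R[:,2]>.09)&(R[:,0]<.75)];print('ball scene',len(q),q.mean(0),q.max(0),q.min(0))
# hinge lugs: points z .03-.07 near
for n,b in(('hinge',(278,240,296,275)),('pivot',(362,212,386,246))):
    x0,y0,x1,y1=b; R=T[y0:y1,x0:x1].reshape(-1,3); q=R[(R[:,2]>.027)&(R[:,2]<.075)];print(n,len(q),np.median(q,0),q.min(0),q.max(0))
for n,b in(('tin',(305,120,343,160)),('jar',(364,134,390,162)),('pep',(236,146,258,165))):
    x0,y0,x1,y1=b; R=T[y0:y1,x0:x1].reshape(-1,3); q=R[(R[:,2]>.07)];print(n,len(q),q.mean(0),q[:,2].max())
E
```

```text
ellipse ((5208.45947265625, -322.79119873046875), (1840.19580078125, 1997.2607421875), 16.97626495361328)
z med 0.021259588737202906 centroid [ 0.52017638 -0.0319939   0.02121907]
ball [ 0.59575877 -0.26585893  0.21016665] [ 0.58329624 -0.28266287  0.18140628] [ 0.60952724 -0.25304454  0.22260741] 158
plate top 2283 [0.39124226 0.05781072 0.06004675] [0.57114185 0.13864453 0.23426356]
plate plane 4462 [0.47683311 0.08816257 0.1446531 ] [-0.29998439  0.93021622 -0.21144065] [0.04732266 0.04698461 0.00129651] [0.47820352 0.10829879 0.23322026]
ball scene 467 [ 0.62877561 -0.2382247   0.17362939] [ 0.74245551 -0.13658835  0.22128661] [ 0.58237748 -0.28564135  0.0903856 ]
hinge 174 [0.48534702 0.07079801 0.04211266] [0.45118683 0.04672843 0.02774887] [0.51588191 0.08373705 0.07484439]
pivot 300 [ 0.5576965  -0.14034368  0.05727201] [ 0.52500832 -0.16713317  0.02866836] [ 0.58410074 -0.12004817  0.0749896 ]
tin 897 [ 0.75513356 -0.02823036  0.10470927] 0.11511054090862771
jar 298 [ 0.73505407 -0.14779858  0.10146585] 0.11125460496540152
pep 173 [0.72770695 0.1530675  0.08327959] 0.09171721740728
```

Emit:
servo_tool --moves '[[[-4,-4,0],[0,0,6]],[[-8,-8,0],[0,0,13]],[[-12,-12,0],[0,0,20]],[[-16,-16,0],[0,0,27]],[[-20,-20,0],[0,0,34]],[[-24,-24,0],[0,0,41]],[[-28,-27,0],[0,0,48.5]],[[-31,-30,0],[0,0,48.5]]]' --gripper 0

```text
time: 0.9
tcp_pos: [0.4222, 0.2461, 0.2423]
ee_rot: [[-0.302, 0.953, -0.0], [0.953, 0.302, 0.0], [0.0, 0.0, -1.0]]
ft_force: [1.2, 0.9, 1.0]
width: -0.0
grip_force: 0.0
```

```bash
cat >> h.py <<'E'
C=np.array([.521,-.032]); ex=np.array([-.305,.952]); ey=np.array([-.952,-.305])
def where():
    s=sensors.state(); p=s['tcp_pos']; t=p+.011*s['ee_rot'][:,2]
    print('t',round(s['time'],2),'tip local cm',((t[:2]-C)@ex*100).round(2),((t[:2]-C)@ey*100).round(2),(t[2]*100).round(2),'F local',(s['ft_force'][:2]@ex).round(1),(s['ft_force'][:2]@ey).round(1),s['ft_force'][2].round(1),'w',s['width'])
    return s
E
python3 -c "
from h import *
s=where();print(s['ee_rot'].round(3),s['qpos'].round(2)); print(np.array(optics.get_calibration('wrist')['hand_eye']).round(3))"
```

```text
t 0.9 tip local cm 29.49 0.93 23.13 F local 0.5 -1.4 1.0 w -1.0533644376454671e-05
[[-0.302  0.953 -0.   ]
 [ 0.953  0.302  0.   ]
 [ 0.     0.    -1.   ]] [-1.01  0.12  0.38  2.03 -0.05  1.   -0.3 ]
[[-0.    -0.952 -0.306  0.076]
 [ 1.    -0.001  0.     0.   ]
 [-0.    -0.306  0.952 -0.13 ]
 [ 0.     0.     0.     1.   ]]
```

Emit:
servo_tool --moves '[[[-2,0.5,1],[0,0,0]],[[-4,0.5,3],[0,0,0]],[[-5.5,0.5,4],[0,0,0]],[[-5.5,0.5,4],[0,0,0]]]'

```text
time: 1.3
tcp_pos: [0.4431, 0.1949, 0.2011]
ee_rot: [[-0.304, 0.953, -0.002], [0.953, 0.304, -0.002], [-0.001, -0.002, -1.0]]
ft_force: [-0.3, 0.1, 0.3]
width: 0.001
grip_force: 0.0
```

```bash
python3 -c "
from h import *
s=where();print(s['qpos'].round(2));i,W=cloud('scene');cv2.imwrite('pics/s1.png',cv2.resize(i[80:280,180:480,::-1],None,fx=2.5,fy=2.5))"
```

```text
t 1.3 tip local cm 23.98 0.49 19.01 F local 0.2 0.3 0.3 w 0.00100716666292523
[-0.92  0.16  0.42  2.09 -0.08  0.91 -0.15]
```

View pics/s1.png

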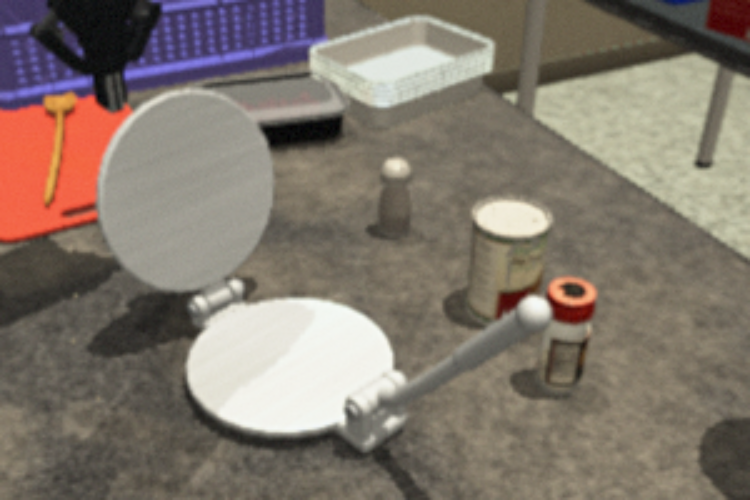

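The picture shows the shut fingers at (115,90), just behind the upper-left part of the plate at (190,190). The path to the plate is clear.

Emit:
servo_tool --moves '[[[-2,0.5,0],[0,0,0]],[[-4,0.5,0],[0,0,0]],[[-5,0.5,0],[0,0,0]],[[-5.8,0.5,0],[0,0,0]],[[-6.6,0.5,0],[0,0,0]],[[-7.4,0.5,-0.3],[0,0,0]],[[-8.2,0.5,-0.7],[0,0,0]],[[-9,0.5,-1],[0,0,0]]]'

```text
time: 2.15
tcp_pos: [0.4757, 0.1126, 0.2126]
ee_rot: [[-0.307, 0.952, -0.0], [0.952, 0.307, -0.0], [0.0, -0.0, -1.0]]
ft_force: [-0.6, 2.2, -2.7]
width: -0.0
grip_force: 1.4
```

```bash
cat >> h.py <<'E'
def plate():
    # inner face plane of the plate seen from scene (in vertical range), angle
    i,W=cloud('top'); x=(W[...,:2]-C)@ex; y=(W[...,:2]-C)@ey; z=W[...,2]
    return i,x,y,z
E
python3 -c "
from h import *
s=where();i,W=cloud('scene');R=W[110:200,215:295].reshape(-1,3); q=R[(R[:,2]>.06)&(R[:,2]<.24)&(np.linalg.norm(R[:,:2]-C,axis=1)<.19)]
c0=q.mean(0);n=np.linalg.svd(q-c0,full_matrices=False)[2][2];q=q[abs((q-c0)@n)<.004];c0=q.mean(0);n=np.linalg.svd(q-c0,full_matrices=False)[2][2];print(len(q),n,np.pi/2-np.arctan2(n[2],n[:2]@ex))"
```

```text
t 2.15 tip local cm 15.15 -0.1 20.16 F local 2.3 -0.1 -2.7 w -0.0004557060145054145
3831 [ 0.30456718 -0.95155432  0.04222811] -1.5285414935768102
```

Emit:
servo_tool --moves '[[[-0.8,0,-0.4],[0,0,0]],[[-1.7,0,-0.7],[0,0,0]],[[-2.6,0,-0.8],[0,0,0]],[[-3.5,0,-0.8],[0,0,0]],[[-4.4,0,-0.7],[0,0,0]],[[-5.3,0,-0.6],[0,0,0]],[[-6.2,0,-0.4],[0,0,0]],[[-7,0,-0.3],[0,0,0]]]'

```text
time: 3.0
tcp_pos: [0.4975, 0.0456, 0.2151]
ee_rot: [[-0.306, 0.952, -0.0], [0.952, 0.306, -0.0], [-0.0, -0.0, -1.0]]
ft_force: [0.4, 3.4, -0.7]
width: -0.002
grip_force: 1.2
```

```bash
cat >> h.py <<'E'
def ang():
    i,W=cloud('top'); L=np.stack([(W[...,:2]-C)@ex,(W[...,:2]-C)@ey,W[...,2]],-1).reshape(-1,3)
    for a,b in((-.09,-.05),(.05,.09)):
        q=L[(L[:,1]>a)&(L[:,1]<b)&(abs(L[:,0])<.15)&(L[:,2]>.03)&(L[:,2]<.245)]
        if len(q)<30: print('few',len(q)); continue
        for k in range(3):
            c=q.mean(0); n=np.linalg.svd(q-c,full_matrices=False)[2][2]; q=q[abs((q-c)@n)<(.01,.005,.004)[k]]
        n=n*np.sign(n[2]); print('theta',np.arctan2(n[0],n[2]).round(3),len(q),'c',c.round(3),'n',n.round(3))
    return i
E
python3 -c "
from h import *
where();ang()"
```

```text
t 3.0 tip local cm 8.11 -0.13 20.41 F local 3.1 -1.4 -0.7 w -0.0019366113183859055
theta 1.118 94 c [ 0.065 -0.081  0.164] n [ 0.883 -0.192  0.429]
few 0
```

Emit:
servo_tool --moves '[[[-0.9,0,0.2],[0,0,0]],[[-1.7,0,0.5],[0,0,0]],[[-2.6,0,0.8],[0,0,0]],[[-3.4,0,1.1],[0,0,0]],[[-4.2,0,1.5],[0,0,0]],[[-5,0,2],[0,0,0]],[[-5.7,0,2.5],[0,0,0]],[[-6.5,0,3],[0,0,0]]]'

```text
time: 3.85
tcp_pos: [0.5173, -0.016, 0.1849]
ee_rot: [[-0.306, 0.952, -0.0], [0.952, 0.306, -0.0], [-0.0, -0.0, -1.0]]
ft_force: [0.5, 2.0, 0.4]
width: -0.003
grip_force: 0.8
```

```bash
python3 -c "
from h import *
where();ang()"
```

```text
t 3.85 tip local cm 1.63 -0.13 17.39 F local 1.8 -1.1 0.4 w -0.0029722027030783544
few 8
few 0
```

```bash
python3 -c "
from h import *
i,W=cloud('scene');cv2.imwrite('pics/s2.png',cv2.resize(i[80:280,180:480,::-1],None,fx=2.5,fy=2.5))"
```

```text
(no output)
```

View pics/s2.png

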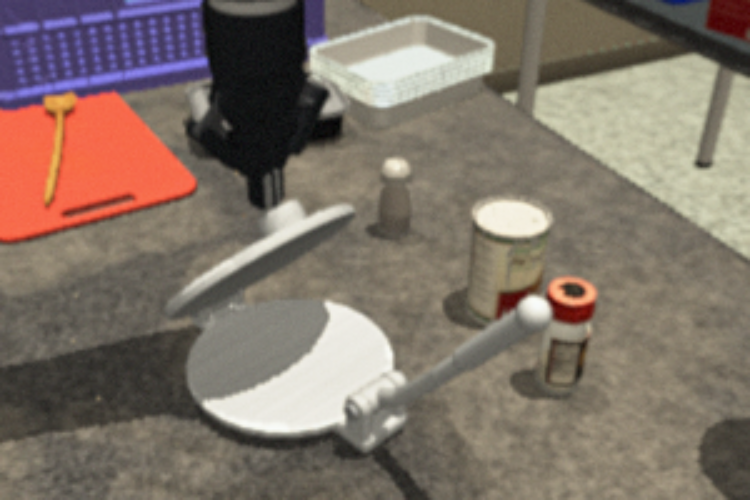

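The picture shows the fingertips at (268,200) on the boss at (285,215). The plate is half closed and the press hasn't moved.

Emit:
servo_tool --moves '[[[-0.7,0,0.5],[0,0,0]],[[-1.4,0,1.1],[0,0,0]],[[-2,0,1.7],[0,0,0]],[[-2.6,0,2.4],[0,0,0]],[[-3.2,0,3],[0,0,0]],[[-3.8,0,3.7],[0,0,0]],[[-4.3,0,4.4],[0,0,0]],[[-4.8,0,5.2],[0,0,0]]]'

```text
time: 4.75
tcp_pos: [0.5319, -0.0617, 0.1327]
ee_rot: [[-0.306, 0.952, -0.0], [0.952, 0.306, -0.0], [-0.0, -0.0, -1.0]]
ft_force: [0.1, -0.7, 1.7]
width: -0.0
grip_force: 0.6
```

```bash
python3 -c "
from h import *
where();ang()"
```

```text
t 4.75 tip local cm -3.16 -0.14 12.17 F local -0.7 0.1 1.7 w -0.0002223147064127047
theta 0.434 429 c [ 0.034 -0.069  0.069] n [ 0.42  -0.042  0.907]
few 14
```

Emit:
servo_tool --moves '[[[-0.4,0,0.7],[0,0,0]],[[-0.8,0,1.5],[0,0,0]],[[-1.2,0,2.3],[0,0,0]],[[-1.5,0,3.1],[0,0,0]],[[-1.7,0,3.8],[0,0,0]],[[-1.9,0,4.4],[0,0,0]],[[-2,0,5],[0,0,0]],[[-2.1,0,5.5],[0,0,0]]]'

```text
time: 5.6
tcp_pos: [0.5382, -0.0812, 0.0778]
ee_rot: [[-0.306, 0.952, -0.0], [0.952, 0.306, -0.0], [-0.0, -0.0, -1.0]]
ft_force: [-0.3, -1.0, 0.5]
width: -0.0
grip_force: 0.5
```

Emit:
servo_tool --moves '[[[0,0,0.3],[0,0,0]],[[-0.1,0,0.6],[0,0,0]],[[-0.1,0,0.8],[0,0,0]],[[-0.2,0,1],[0,0,0]],[[-0.2,0,1.1],[0,0,0]],[[-0.2,0,1.2],[0,0,0]]]'

```text
time: 6.2
tcp_pos: [0.539, -0.0831, 0.0663]
ee_rot: [[-0.306, 0.952, 0.0], [0.952, 0.306, -0.0], [-0.0, 0.0, -1.0]]
ft_force: [-0.3, -0.7, 0.8]
width: -0.004
grip_force: 0.5
```

```bash
python3 -c "
from h import *
where();ang()"
```

```text
t 6.2 tip local cm -5.42 -0.15 5.53 F local -0.6 0.5 0.8 w -0.003574866070347357
theta 0.016 577 c [ 0.015 -0.069  0.035] n [ 0.016 -0.045  0.999]
theta 0.143 49 c [0.064 0.056 0.035] n [0.142 0.069 0.987]
```

Emit:
servo_tool --moves '[[[0,0,0.1],[0,0,0]],[[0,0,0.2],[0,0,0]],[[0,0,0.2],[0,0,0]]]'

```text
time: 6.55
tcp_pos: [0.539, -0.0831, 0.065]
ee_rot: [[-0.306, 0.952, 0.0], [0.952, 0.306, 0.0], [0.0, 0.0, -1.0]]
ft_force: [-4.7, 0.6, 14.2]
width: -0.002
grip_force: 7.6
```

Emit:
servo_tool --moves '[[[0,0,0.1],[0,0,0]],[[0,0,0.1],[0,0,0]]]'

```text
time: 6.75
tcp_pos: [0.5391, -0.0831, 0.0647]
ee_rot: [[-0.306, 0.952, 0.001], [0.952, 0.306, 0.001], [0.001, 0.001, -1.0]]
ft_force: [-10.1, 2.1, 35.2]
width: 0.001
grip_force: 17.5
```

Emit:
servo_tool --moves '[[[0,0,-1],[0,0,0]],[[0,0,-4],[0,0,0]],[[0,0,-8],[0,0,0]],[[0,0,-12],[0,0,0]],[[0,0,-16],[0,0,0]],[[-1,0,-20],[0,0,0]],[[-3,0,-22],[0,0,0]],[[-6,0,-22],[0,0,0]]]'

```text
time: 7.55
tcp_pos: [0.5587, -0.1396, 0.2867]
ee_rot: [[-0.309, 0.951, 0.005], [0.951, 0.309, 0.001], [-0.0, 0.005, -1.0]]
ft_force: [-0.5, 0.1, -0.1]
width: 0.0
grip_force: 0.0
```

```bash
python3 -c "
from h import *
where();i=ang()
i,W=cloud('top');R=W[185:220,420:470].reshape(-1,3);q=R[R[:,2]>.18];l=(q[:,:2]-C);print('ball',len(q),(l@ex).mean(),(l@ey).mean(),q[:,2].max(),(l@ex).min(),(l@ex).max())"
```

```text
t 7.55 tip local cm -11.39 -0.31 27.57 F local 0.3 0.4 -0.1 w 0.0003042051482631815
theta 0.0 745 c [ 0.001 -0.067  0.034] n [ 0.    -0.016  1.   ]
theta -0.003 747 c [0.002 0.067 0.035] n [-0.003  0.028  1.   ]
ball 1743 -0.13030328704922295 0.0035701237658431716 0.6815630996738523 -0.16638792087657361 -0.09266659221242222
```

Emit:
servo_tool --moves '[[[-4,-0.3,0],[0,0,0]],[[-8,-0.3,0],[0,0,0]],[[-12,-0.3,0],[0,0,0]],[[-16,-0.3,0],[0,0,0]],[[-19,-0.3,0],[0,0,0]],[[-19,-0.3,3],[0,0,0]],[[-19,-0.3,6],[0,0,0]],[[-19,-0.3,8],[0,0,0]]]'

```text
time: 8.45
tcp_pos: [0.6119, -0.3213, 0.2007]
ee_rot: [[-0.306, 0.952, -0.002], [0.952, 0.306, 0.001], [0.002, -0.002, -1.0]]
ft_force: [0.1, 0.2, 0.1]
width: 0.002
grip_force: 0.0
```

```bash
python3 -c "
from h import *
where()
i,W=cloud('scene');cv2.imwrite('pics/s3.png',cv2.resize(i[80:280,180:480,::-1],None,fx=2.5,fy=2.5))
R=W[195:222,380:410].reshape(-1,3);l=np.c_[(R[:,:2]-C)@ex,(R[:,:2]-C)@ey,R[:,2]];q=l[(l[:,2]>.19)&(abs(l[:,0]+.246)<.02)&(abs(l[:,1])<.03)];print(len(q),q.min(0),q.max(0))"
```

```text
t 8.45 tip local cm -30.31 0.18 18.97 F local 0.1 -0.2 0.1 w 0.002311858582111447
197 [-0.26545053 -0.00134092  0.19012429] [-0.22999957  0.01082223  0.22056156]
```

View pics/s3.png

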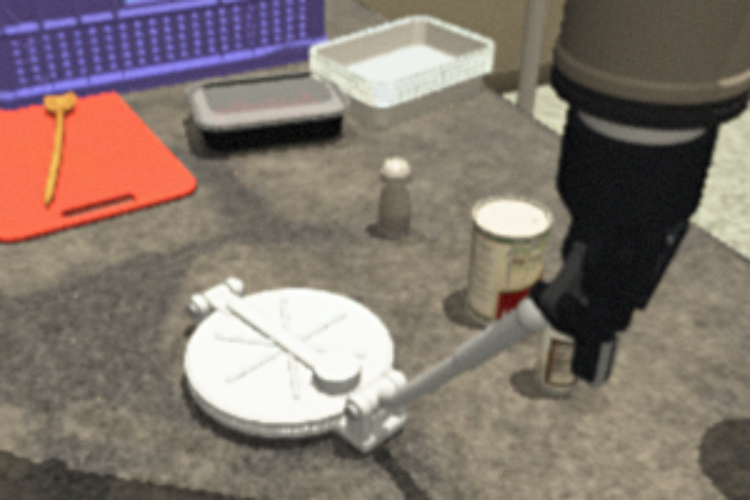

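The press is closed flat with the boss at (337,368). The lever ball is at (525,315), and the fingertips at (597,370) are outside it and in line.

Emit:
servo_tool --moves '[[[2,0,-0.3],[0,0,0]],[[3.2,0,-0.5],[0,0,0]],[[4.1,0,-1.2],[0,0,0]],[[5.1,0,-1.8],[0,0,0]],[[6.1,0,-2.4],[0,0,0]],[[7.1,0,-3],[0,0,0]],[[8.1,0,-3.5],[0,0,0]],[[9.2,0,-3.9],[0,0,0]]]'

```text
time: 9.3
tcp_pos: [0.585, -0.2344, 0.2441]
ee_rot: [[-0.306, 0.952, 0.003], [0.952, 0.306, -0.001], [-0.002, 0.002, -1.0]]
ft_force: [1.8, -3.8, 3.5]
width: -0.001
grip_force: 2.0
```

```bash
cat >>h.py <<'E'
def ball(x0,z0):
    i,W=cloud('scene');l=np.stack([(W[...,:2]-C)@ex,(W[...,:2]-C)@ey,W[...,2]],-1)
    m=(i.min(2)>110)&(abs(l[...,1])<.025)&(np.hypot(l[...,0]-x0,l[...,2]-z0)<.05)&(np.hypot(l[...,0]+.112,l[...,2]-.048)>.19)
    q=l[m]; print('ball',len(q)); 
    if len(q): print(q.mean(0).round(3),q.min(0).round(3),q.max(0).round(3),'alpha',np.arctan2(q[:,2].mean()-.048,q[:,0].mean()+.112).round(3))
E
python3 -c "
from h import *
where();ball(-.188,.248)"
```

```text
t 9.3 tip local cm -21.23 0.08 23.31 F local -4.2 -0.6 3.5 w -0.0007983788808590485
ball 61
[-0.195  0.005  0.254] [-0.224 -0.012  0.231] [-0.181  0.01   0.276] alpha 1.954
```

Emit:
servo_tool --moves '[[[1.1,0,-0.1],[0,0,0]],[[2.2,0,-0.3],[0,0,0]],[[3.3,0,-0.6],[0,0,0]],[[4.4,0,-0.8],[0,0,0]],[[5.5,0,-0.9],[0,0,0]],[[6.6,0,-1],[0,0,0]],[[7.7,0,-1],[0,0,0]],[[8.8,0,-0.9],[0,0,0]]]'

```text
time: 10.15
tcp_pos: [0.5571, -0.1496, 0.2513]
ee_rot: [[-0.307, 0.952, -0.0], [0.952, 0.307, 0.0], [0.0, -0.0, -1.0]]
ft_force: [1.4, -1.6, 2.2]
width: -0.001
grip_force: 1.2
```

```bash
python3 -c "
from h import *
where();ball(-.1,.26)"
```

```text
t 10.15 tip local cm -12.3 0.15 24.03 F local -2.0 -0.8 2.2 w -0.0006697983791303337
ball 22
[-0.102  0.009  0.26 ] [-0.107  0.007  0.238] [-0.094  0.011  0.268] alpha 1.524
```

Emit:
servo_tool --moves '[[[1,0,-0.1],[0,0,0]],[[2,0,-0.1],[0,0,0]],[[3,0,0],[0,0,0]],[[4,0,0.1],[0,0,0]],[[5,0,0.3],[0,0,0]],[[6,0,0.6],[0,0,0]],[[7,0,0.9],[0,0,0]],[[7.9,0,1.2],[0,0,0]]]'

```text
time: 11.0
tcp_pos: [0.5329, -0.0745, 0.239]
ee_rot: [[-0.307, 0.952, -0.0], [0.952, 0.307, 0.0], [0.0, -0.0, -1.0]]
ft_force: [1.0, -2.5, -0.2]
width: 0.001
grip_force: 0.7
```

```bash
python3 -c "
from h import *
where();ball(-.021,.242)"
```

```text
t 11.0 tip local cm -4.41 0.16 22.8 F local -2.7 -0.2 -0.2 w 0.0005663990632079257
ball 34
[-0.022  0.007  0.239] [-0.047  0.002  0.222] [-0.013  0.01   0.249] alpha 1.133
```

Emit:
servo_tool --moves '[[[0.8,0,0.3],[0,0,0]],[[1.7,0,0.7],[0,0,0]],[[2.5,0,1.1],[0,0,0]],[[3.4,0,1.6],[0,0,0]],[[4.2,0,2.2],[0,0,0]],[[5,0,2.8],[0,0,0]],[[5.8,0,3.5],[0,0,0]],[[5.8,0,3.5],[0,0,0]]]'

```text
time: 11.85
tcp_pos: [0.5147, -0.0189, 0.2032]
ee_rot: [[-0.308, 0.951, -0.002], [0.951, 0.308, 0.0], [0.001, -0.002, -1.0]]
ft_force: [0.1, 0.4, 0.9]
width: 0.001
grip_force: 0.0
```

```bash
python3 -c "
from h import *
where();ball(.037,.2)"
```

```text
t 11.85 tip local cm 1.44 0.2 19.22 F local 0.4 -0.2 0.9 w 0.0006878480332244513
ball 30
[0.035 0.007 0.195] [0.02  0.003 0.183] [0.05  0.011 0.205] alpha 0.786
```

Emit:
servo_tool --moves '[[[-0.6,0,-0.5],[0,0,0]],[[-0.7,0,-3.3],[0,0,0]],[[0.5,0,-3.8],[0,0,0]],[[2.4,0,-3.6],[0,0,0]],[[2.8,0,-2.9],[0,0,0]],[[2.9,0,-2.1],[0,0,0]],[[3.4,0,-1.2],[0,0,0]],[[3.9,0,-0.5],[0,0,0]]]'

```text
time: 12.7
tcp_pos: [0.5035, 0.0172, 0.2086]
ee_rot: [[-0.306, 0.952, -0.001], [0.952, 0.306, 0.001], [0.001, -0.0, -1.0]]
ft_force: [-2.3, 5.4, 6.5]
width: -0.001
grip_force: 3.3
```

```bash
python3 -c "
from h import *
where();ball(.052,.186)"
```

```text
t 12.7 tip local cm 5.22 0.17 19.76 F local 5.8 0.5 6.5 w -0.0013132071555300934
ball 99
[0.038 0.002 0.187] [ 0.025 -0.008  0.175] [0.05 0.01 0.2 ] alpha 0.748
```

Emit:
servo_tool --moves '[[[0,0,-1],[0,0,0]],[[-1.8,0,-1.2],[0,0,0]],[[-1.8,0,-0.7],[0,0,0]],[[-1.5,0,-0.1],[0,0,0]],[[-1.2,0,0.4],[0,0,0]],[[-0.8,0,0.9],[0,0,0]],[[-0.5,0,1.4],[0,0,0]]]'

```text
time: 13.45
tcp_pos: [0.5048, 0.013, 0.1948]
ee_rot: [[-0.307, 0.952, -0.0], [0.952, 0.307, 0.0], [0.0, -0.0, -1.0]]
ft_force: [-0.4, -0.4, 2.0]
width: -0.003
grip_force: 0.8
```

```bash
python3 -c "
from h import *
where();ball(.055,.172)
i,W=cloud('scene');cv2.imwrite('pics/s4.png',cv2.resize(i[80:280,180:480,::-1],None,fx=2.5,fy=2.5))"
```

```text
t 13.45 tip local cm 4.78 0.17 18.38 F local -0.3 0.5 2.0 w -0.0027826123962381125
ball 69
[0.047 0.004 0.173] [ 0.036 -0.008  0.164] [0.063 0.011 0.183] alpha 0.667
```

View pics/s4.png

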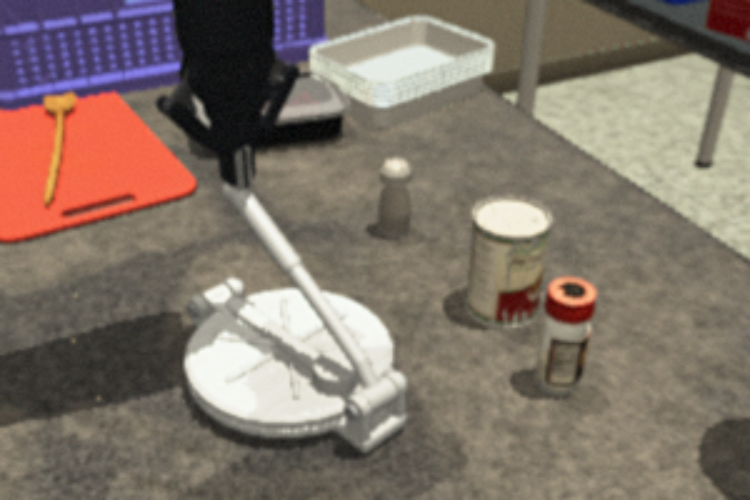

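The picture shows the fingertips at (238,180) on top of the lever ball. The lever is coming down and the bystanders haven't moved.

Emit:
servo_tool --moves '[[[0.6,0,0.9],[0,0,0]],[[1.1,0,1.8],[0,0,0]],[[1.6,0,2.7],[0,0,0]],[[2.1,0,3.6],[0,0,0]],[[2.5,0,4.5],[0,0,0]],[[2.9,0,5.4],[0,0,0]],[[3.2,0,6.3],[0,0,0]],[[3.5,0,7.1],[0,0,0]]]'

```text
time: 14.35
tcp_pos: [0.4942, 0.0457, 0.1235]
ee_rot: [[-0.306, 0.952, -0.0], [0.952, 0.306, -0.0], [-0.0, -0.0, -1.0]]
ft_force: [0.1, -1.5, 1.1]
width: 0.002
grip_force: 0.5
```

```bash
python3 -c "
from h import *
where();ball(.09,.1)"
```

```text
t 14.35 tip local cm 8.21 0.19 11.25 F local -1.4 0.4 1.1 w 0.0015227327101144487
ball 39
[0.08  0.004 0.105] [ 0.07  -0.008  0.101] [0.098 0.011 0.112] alpha 0.291
```

Emit:
servo_tool --moves '[[[0.3,0,0.7],[0,0,0]],[[0.5,0,1.3],[0,0,0]],[[0.7,0,1.8],[0,0,0]],[[0.8,0,2.2],[0,0,0]],[[0.9,0,2.6],[0,0,0]],[[0.9,0,2.8],[0,0,0]],[[0.9,0,2.9],[0,0,0]]]'

```text
time: 15.1
tcp_pos: [0.4916, 0.0542, 0.0953]
ee_rot: [[-0.306, 0.952, -0.0], [0.952, 0.306, 0.0], [0.0, 0.0, -1.0]]
ft_force: [-0.9, 0.6, 4.4]
width: 0.003
grip_force: 2.4
```

Emit:
servo_tool --moves '[[[0,0,0.1],[0,0,0]],[[0,0,0.2],[0,0,0]],[[0,0,0.2],[0,0,0]]]'

```text
time: 15.4
tcp_pos: [0.4916, 0.0544, 0.0934]
ee_rot: [[-0.307, 0.952, -0.0], [0.952, 0.307, 0.0], [0.0, 0.0, -1.0]]
ft_force: [-1.0, 1.2, 5.7]
width: -0.002
grip_force: 2.3
```

Emit:
servo_tool --moves '[[[0,0,0.1],[0,0,0]],[[0,0,0.1],[0,0,0]]]'

```text
time: 15.6
tcp_pos: [0.4915, 0.0545, 0.0925]
ee_rot: [[-0.307, 0.952, -0.0], [0.952, 0.307, 0.001], [0.001, 0.0, -1.0]]
ft_force: [-1.8, 1.3, 6.3]
width: -0.001
grip_force: 2.9
```

Emit:
servo_tool --moves '[[[0,0,0.1],[0,0,0]],[[0,0,0.1],[0,0,0]]]'

```text
time: 15.8
tcp_pos: [0.4917, 0.0546, 0.0917]
ee_rot: [[-0.307, 0.952, 0.0], [0.952, 0.307, 0.001], [0.001, 0.0, -1.0]]
ft_force: [-3.0, 2.7, 13.7]
width: 0.001
grip_force: 7.0
```

Emit:
servo_tool --moves '[[[0,0,0.1],[0,0,0]],[[0,0,0.1],[0,0,0]]]'

```text
time: 16.0
tcp_pos: [0.4919, 0.0546, 0.0912]
ee_rot: [[-0.307, 0.952, 0.0], [0.952, 0.307, 0.001], [0.001, 0.001, -1.0]]
ft_force: [-7.5, 1.6, 26.1]
width: -0.001
grip_force: 13.1
```

Emit:
servo_tool --moves '[[[0,0,-1],[0,0,0]],[[0,0,-4],[0,0,0]],[[0,0,-8],[0,0,0]],[[2,0,-12],[0,0,0]],[[6,0,-14],[0,0,0]],[[10,0,-14],[0,0,0]],[[14,0,-14],[0,0,0]],[[18,0,-14],[0,0,0]]]'

```text
time: 16.8
tcp_pos: [0.4356, 0.2269, 0.2308]
ee_rot: [[-0.306, 0.952, 0.0], [0.952, 0.306, 0.001], [0.001, 0.001, -1.0]]
ft_force: [0.2, 1.1, -0.5]
width: -0.002
grip_force: 0.0
```

```bash
python3 -c "
from h import *
where();
i,W=cloud('top');l=np.stack([(W[...,:2]-C)@ex,(W[...,:2]-C)@ey,W[...,2]],-1)
for a in np.arange(-.1,.13,.02):
    q=l[(abs(l[...,0]-a)<.01)&(abs(l[...,1])<.02)];print(round(a,2),np.percentile(q[:,2],98).round(4))
m=(abs(l[...,2]-.035)<.006)&(np.hypot(l[...,0],l[...,1])<.11);print('centre',((l[m].min(0)+l[m].max(0))/2).round(4))
T=np.load('top0.npy')
for n,b in(('tin',(305,120,343,160)),('jar',(364,134,390,162)),('pep',(236,146,258,165))):
    x0,y0,x1,y1=b; R=W[y0:y1,x0:x1].reshape(-1,3); q=R[(R[:,2]>.07)];print(n,len(q),q.mean(0))
cv2.imwrite('pics/s5.png',cv2.resize(i[110:330,220:480,::-1],None,fx=2.5,fy=2.5))"
```

```text
t 16.8 tip local cm 27.25 0.23 21.98 F local 1.0 -0.5 -0.5 w -0.0021960449460372844
-0.1 0.0648
-0.08 0.0714
-0.06 0.0729
-0.04 0.0762
-0.02 0.0762
0.0 0.0776
0.02 0.0808
0.04 0.0822
0.06 0.0822
0.08 0.0853
0.1 0.0882
0.12 0.0688
centre [ 0.0039 -0.0004  0.035 ]
tin 900 [ 0.75500191 -0.02811294  0.10464683]
jar 294 [ 0.73533135 -0.14791466  0.10147203]
pep 174 [0.72728502 0.15348976 0.08325042]
```

View pics/s5.png

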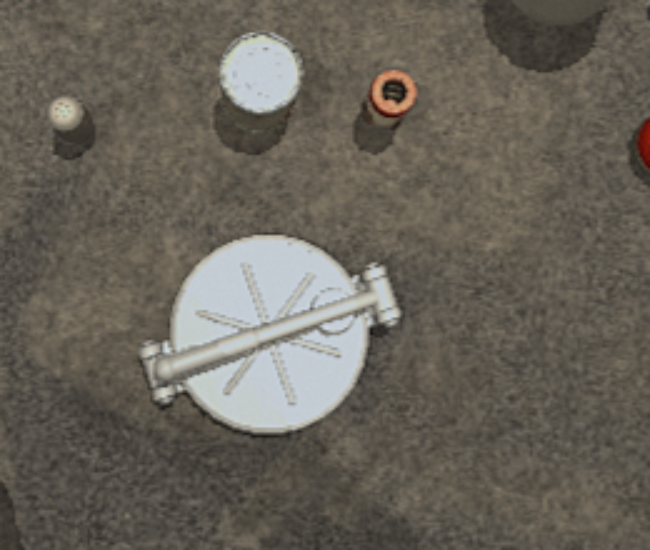

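The top view shows the plate shut at (270,335). The lever lies across it from (385,295) to (165,370), and the tin, jar and pepper are where they started. I'll check the ball height with less noisy statistics.

```bash
python3 -c "
from h import *
A=[]
for n in ('scene','top')*2:
    i,W=cloud(n);l=np.stack([(W[...,:2]-C)@ex,(W[...,:2]-C)@ey,W[...,2]],-1)
    for a in (.03,.06,.1):
        q=l[(abs(l[...,0]-a)<.007)&(abs(l[...,1]-.002)<.005)];print(n,a,len(q),np.percentile(q[:,2],[25,50,75]).round(4))
    q=l[(abs(l[...,0])<.06)&(abs(l[...,1])>.04)&(abs(l[...,1])<.07)];print('plate',np.median(q[:,2]),q[:,2].std())
"
```

```text
scene 0.03 38 [0.043  0.0697 0.0778]
scene 0.06 47 [0.0428 0.0662 0.0794]
scene 0.1 30 [0.0374 0.0599 0.0826]
plate 0.03459816492290013 0.005082530047823827
top 0.03 26 [0.0777 0.0783 0.0808]
top 0.06 26 [0.0781 0.08   0.0813]
top 0.1 27 [0.0818 0.0837 0.0853]
plate 0.03478777711644998 0.002441333937642026
scene 0.03 44 [0.0427 0.0724 0.0782]
scene 0.06 42 [0.0435 0.0758 0.0794]
scene 0.1 29 [0.0371 0.077  0.0826]
plate 0.03458868223235745 0.005014607971375552
top 0.03 26 [0.0761 0.0778 0.0801]
top 0.06 27 [0.079  0.0807 0.0821]
top 0.1 27 [0.0816 0.0836 0.0854]
plate 0.03469131272559156 0.00254161434412723
```

```bash
python3 -c "
from rig import robot
print(robot.job_done())"
```

```text
the job is handed in; nothing more can be done
None
```

I closed the plate flat on the base, then folded the lever down until it hit a firm stop on top. The press shifted by no more than about 4 mm, the tin, shaker and jar stayed put, and I handed the job in at about 17 s.

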